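# Lay out a dismantled tuba valve at the brass repair bench

### The job

Lay out the five brass parts of the dismantled valve: the ring cap flat on the middle of the steel bench block, the foot cap centred on top of the ring, and the piston standing on the table, button up, midway between the steel block and the wooden cradle. Lay the tuning slide flat on the table behind the steel block (the side away from the robot), with its legs pointing straight away from the block, and stand the mouthpiece, wide rim down, in front of the cradle (the robot's side), each centred on that face of its block with a gap of about 25 mm. Let go of everything, and do not shift the flux tin, the oil bottle or the solder spool.

Things in the scene. Friction and masses are not known exactly. Their poses are not given: they have to be found in the camera images.
- bench_block: Bare steel bench block, 70 x 70 mm and 25 mm high, flat top, fixed to the table. Origin: centre of its underside, on the table; z up, x horizontal out of its back face (roughly away from the robot), y out of its left face (towards or away from the cradle).
- cradle: Pale wooden cradle block, 70 x 70 mm and 40 mm high with a 26 mm wide, 18 mm deep groove along its top, fixed to the table. Origin: centre of its underside, on the table; its -x axis points out of its front face (roughly towards the robot), along the groove; y along the face, z up. Its centre lies 270 mm from the bench block's centre, straight along the bench block's y axis, to the left or to the right of it.
- piston_center (a point): Brass valve piston standing upright: body 24 mm in diameter and 62 mm high with two dark ports, then a thin 7 mm stem and a white finger button 17 mm wide; 90 mm high in all, 110 g. Point on its axis half-way up, 45 mm above its foot; z along the axis, up. Grip the 24 mm body below 62 mm.
- mouthpiece_center (a point): Large brass mouthpiece standing on its wide rim (48 mm in diameter), narrow straight shank upwards: the shank is 17 mm in diameter from 44 to 94 mm above the table; 94 mm high, 200 g. Point on its axis half-way up, 47 mm above the rim; z along the axis, from rim to shank.
- slide_center (a point): Brass U-shaped tuning slide lying flat: two parallel tubes 18 mm thick, 56 mm wide over both, 76 mm long from the outside of the bend to the leg ends, 160 g. Point in the middle of its length and width, 9 mm above its underside; x along the legs, from the bend (at x = -38 mm) to the leg ends (x = +38 mm); y across the legs; z up.
- ring_cap_center (a point): Flat brass ring, 44 mm outside diameter with a 20 mm hole, 12 mm high, 50 g. Point on its axis half-way up, 6 mm above its underside; z along the axis.
- foot_cap_center (a point): Solid brass disc, 30 mm in diameter and 12 mm high, with a small 10 mm wide, 4 mm high nipple on top, 50 g. Point on its axis, 6 mm above its underside; z along the axis, up.
- flux_tin: Bystander: low round pale grey metal tin, 48 mm in diameter, 30 mm high, loose, between the robot and the blocks. Origin: centre of its underside.
- oil_bottle: Bystander: small pale plastic bottle with a black cap, 34 mm in diameter, 80 mm high, loose, on the left. Origin: centre of its underside.
- spool: Bystander: red spool of solder wire standing on its flange, 54 mm in diameter, 40 mm high, loose, on the right. Origin: centre of its underside.
Mind the look-alikes: they are no part of the job. Leave any turquoise look-alike of the part that bears mouthpiece_center alone. Leave any turquoise look-alike of the part that bears piston_center alone.

How it is judged:
By the outcome, as a careful person would: the job done as asked, in the order asked, and still so for the second after the job is handed in, with the robot touching nothing.
It also fails if it takes over 144 s, if anything falls off the work surface, if the arm or the gripper's body presses on something with over 40 N, if the wrist force passes 120 N, or if a joint passes its speed limit or range.

### The arm

A 6-joint arm with a two-finger parallel gripper is mounted at the origin on the work surface. World frame = base frame: x ahead of the robot, y to its left, z up, the work surface at z = 0. Lengths are in m, angles in degrees, forces in N, time in s.
With the tool pointing down it reaches from about 0.375 to 0.9 m from the base axis. Payload 3.1 kg.
Tool frame: the origin (TCP) lies at the very end of the fingers, on their centre line; the grasp point (between the pads) lies grip_point_offset behind it (grip_point_offset is the distance from the TCP to the grasp point, in m); z points along the fingers, y is the line along which they close (so a half turn about z gives the same grasp; the last joint's range is limited). The gripper opens to 87 mm and grips with 3 to 60 N. Pads are 19 mm wide; open, the fingers measure 117 mm over their backs; the gripper's body (75 mm by 190 mm) begins 51 mm behind the grasp point.
Start: joints at [59.616, 30.224, 82.088, -0, 67.689, -10.227], TCP at [0.215, 0.587, 0.223] pointing down, gripper open.
Joint ranges: [-176.69, 176.69], [-43.24, 126.21], [12.49, 139.97], [-82, 262], [0, 151.66], [-163.58, 163.58]. Speed limits (degrees/s): [159.86, 159.86, 180, 180, 180, 180].

### API

Orientations are given as a 3x3 rotation matrix whose columns are the frame's x, y, z axes.
In Python, from rig import * gives the robot as it stands.
- The arm moves only by the tool move_arm, never from a script. Its argument "increments" is a list of rows, each a list of 3 entries, a list of its own where there are three numbers: the shift along the tool's x, y, z in units of 30 mm (1.0 is 30 mm), then the turn, a rotation vector about the tool's x, y, z in units of 120 degrees (1.0 is 120 degrees), then the closure, from 0 (fully open) to 1 (shut). A call has 1 to 20 rows; each row shifts and turns the commanded pose from where the row before left it, along the tool's axes as they then stand; what a row does not reach is not made up. A row lasts 1/12 s, in which the tool goes at most 41.7 mm and 7.16 degrees, less where a joint would pass 70% of its speed; a pose out of reach is approached as far as the arm can. A call with a number of a shift or a turn outside -1 to 1 is refused whole. A call with a gripper value outside its range is refused whole. The fingers move at their own pace and stop on an object; the grip force is fixed at half the most. Time passes only in rows, so rows that do not move let the fingers close. It gives the time, the measured TCP pose, the force, the opening and the grip force at its end, in the units of the state.
- read_state(): the state, without advancing time (a new reading comes with each control period).
- capture(name): name is "side" or "top" or "wrist"; returns a dict with "img" (420x560x3 uint8, red, green, blue), "mtx" (3x3 intrinsics, pixels), "eye" and "rotation" of the camera in the world. Camera axes: x right, y down, z forward; pixel columns grow to the right and rows downward; lengths in m; the calibration is good to about 2 mm. The wrist camera is an equidistant fisheye: a pixel r from the principal point sees the ray r / f radians off the axis. A picture is of the moment at which its call begins. There is no depth.
- hand_in(): hands the job in; it is judged then, once.
Trained networks look in a picture, given as the dict that the camera call returned (one of the last four; its "shot" number tells which), for a name from the list of things; names that differ only in an ending like _2 or _b are one class to them, and where a whole thing is asked for, a point or a joint stands for the part that bears it (a point fixed in the world has none). Each returns a list of dicts, best first, with "confidence" (0 to 1); they miss things now and then, are a little off and sometimes report something else, mostly with a low value. They report only what shows in the picture. A call takes as long as a camera call. They do not tell look-alikes from the thing itself.
- search_frame(picture, label): "extent" ([left, top, right, bottom] as shares, 0 to 1, of the picture: columns of its width, rows of its height, round what is visible of it).
- pinpoint(picture, label): "xy" ([column, row] as shares, 0 to 1, of the picture: columns of its width, rows of its height: a listed point, or the origin of a listed thing).
The state is a dict: "time_s": time; "joint_positions": joint angles; "qvel": joint speeds; "tau": joint torques, N m; "position": TCP position; "tcp_rot": TCP orientation; "force": force on the tool from outside, world axes, zero at the start; "moment": the same for the moment, N m; "opening": opening from 0.0 (shut) to 1.0 (fully open); "grasp_force": force on a finger pad.
Only numpy, scipy, OpenCV 4.12 (cv2) and the standard library are available. Lean on these libraries where they do the work, as an engineer would, in place of code of your own. Each camera call takes 0.05 s, during which the arm holds its last target. There are 200 camera calls.

## Working session

There is one attempt and no reset: what is moved stays moved. The work goes in short steps, Python scripts to look and compute and a tool call to move; the robot and the scene stay as the last step left them, time stands still between calls to the robot, and variables do not carry over. Pictures are saved under pics/ and viewed, at most 14 in all, crops included, and the job is handed in when it is done.

Besides the shell and the picture viewer there is one more tool, called after ">>>" as a command line: name --argument value ..., lists and objects as JSON in quotes. move_arm: Moves the arm, as the interface text tells. Its arguments: {"type":"object","properties":{"increments":{"type":"array"}},"required":["increments"]}

```bash
mkdir -p pics; ls; python3 - <<'E'
from rig import *
import cv2
s=read_state(); print(s)
for n in("top","side"):
    c=capture(n); cv2.imwrite(f"pics/{n}0.png",cv2.cvtColor(c["img"],cv2.COLOR_RGB2BGR))
    print(n,c["mtx"],c["eye"],c["rotation"])
    for l in "bench_block cradle piston_center mouthpiece_center slide_center ring_cap_center foot_cap_center flux_tin oil_bottle spool".split():
        print(l,[( [round(v*k) for v,k in zip(d["xy"],(560,420))],round(d["confidence"],2)) for d in pinpoint(c,l)])
E
```

```text
pics
{'time_s': 0.0, 'joint_positions': array([ 5.96175796e+01,  3.02780546e+01,  8.21561645e+01, -2.20995996e-04,
        6.76879876e+01, -1.02263150e+01]), 'qvel': array([ 0.02136917,  0.02434484,  0.0107095 ,  0.02630207, -0.02928524,
        0.05743632]), 'tau': array([-6.27105401e-04, -4.40033412e+01, -1.76594996e+01,  6.31288067e-02,
        5.82902832e-02, -1.59876358e-04]), 'position': array([0.21495312, 0.58610199, 0.22158263]), 'tcp_rot': array([[-9.38757586e-01,  3.44576606e-01, -1.07567985e-03],
       [ 3.44578080e-01,  9.38755854e-01, -1.84179671e-03],
       [ 3.75160698e-04, -2.09965633e-03, -9.99997725e-01]]), 'force': array([ 0.86521927,  1.42645854, -0.42562785]), 'moment': array([ 0.04100666, -0.00294379, -0.02222312]), 'grasp_force': 0.0, 'opening': 0.9991312462421178}
top [[490.4443986    0.         288.01787975]
 [  0.         490.4443986  207.37694757]
 [  0.           0.           1.        ]] [ 0.33109126 -0.01139237  1.1997256 ] [[-0.01454435 -0.985273    0.17036897]
 [-0.99981356  0.01649484  0.01003865]
 [-0.01270102 -0.1701912  -0.9853292 ]]
bench_block 
[... 357 characters left out ...]
]
side [[402.15017043   0.         284.01580572]
 [  0.         402.15017043 217.30479317]
 [  0.           0.           1.        ]] [ 0.46603407 -0.82278094  0.66687984] [[ 0.99623816 -0.03845793  0.07765634]
 [-0.08534786 -0.59064755  0.8024034 ]
 [ 0.01500876 -0.80601269 -0.59170793]]
bench_block [([277, 207], 0.88)]
cradle [([287, 272], 0.89)]
piston_center [([290, 303], 0.92), ([319, 304], 0.85)]
mouthpiece_center [([244, 180], 0.8), ([242, 163], 0.72), ([222, 151], 0.54), ([244, 332], 0.53)]
slide_center [([296, 179], 0.59)]
ring_cap_center [([243, 330], 0.66)]
foot_cap_center [([329, 233], 0.41)]
flux_tin [([234, 242], 0.58)]
oil_bottle [([268, 161], 0.77)]
spool [([292, 385], 0.62)]
```

View pics/top0.png

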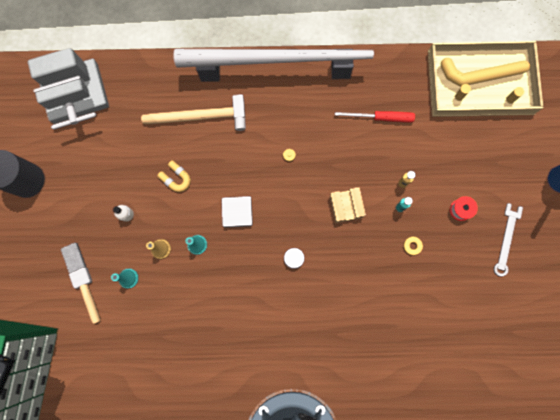

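View pics/side0.png

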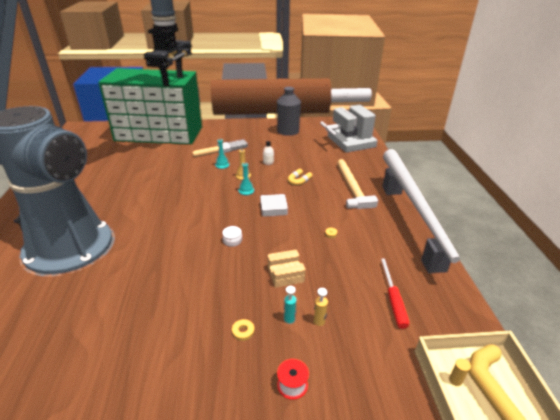

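```bash
cat > h.py <<'E'
from rig import *
import numpy as np, cv2
def ray(c,px,fish=False):
    p=np.array(px,float).reshape(-1,1,2)
    u=(cv2.fisheye.undistortPoints(p,c["mtx"],np.zeros(4)) if fish else cv2.undistortPoints(p,c["mtx"],None)).reshape(-1,2)
    return np.c_[u,np.ones(len(u))]@np.array(c["rotation"]).T
def onplane(c,px,z,fish=False):
    d=ray(c,px,fish); e=np.array(c["eye"]); return (e+d*((z-e[2])/d[:,2])[:,None])[:,:2]
def project(c,P,fish=False):
    q=(np.atleast_2d(P)-c["eye"])@np.array(c["rotation"])
    f=cv2.fisheye.projectPoints if fish else cv2.projectPoints
    a=(q.reshape(-1,1,3),np.zeros(3),np.zeros(3),c["mtx"],np.zeros(4))
    return f(*a)[0].reshape(-1,2)
def save(c,n): cv2.imwrite(f"pics/{n}.png",cv2.cvtColor(c["img"],cv2.COLOR_RGB2BGR))
E
python3 - <<'E'
from h import *
import rig; print([n for n in dir(rig) if 'grip' in n.lower()], globals().get('grip_point_offset'))
H=dict(bench_block=0,cradle=0,piston_center=.045,mouthpiece_center=.047,slide_center=.009,ring_cap_center=.006,foot_cap_center=.006,flux_tin=0,oil_bottle=0,spool=0)
t=capture("top"); s=capture("side")
for l,z in H.items():
    for n,c in (("top",t),("side",s)):
        ps=[np.array(d["xy"])*[560,420] for d in pinpoint(c,l)[:3]]
        if ps: print(l,n,onplane(c,ps,z).round(4).tolist())
def crop(c,x0,y0,x1,y1,k): return cv2.resize(cv2.cvtColor(c["img"][y0:y1,x0:x1],cv2.COLOR_RGB2BGR),None,fx=k,fy=k,interpolation=cv2.INTER_CUBIC)
a=crop(t,110,150,270,290,2.5); b=crop(t,320,150,480,290,2.5)
cv2.imwrite("pics/crop0.png",np.hstack([a,b]))
E
```

```text
['grip_point_offset'] 0.0187
bench_block top [[0.5245, 0.1241]]
bench_block side [[0.5434, 0.1213]]
cradle top [[0.5354, -0.1396]]
cradle side [[0.5379, -0.1341]]
piston_center top [[0.5332, -0.2787], [0.5964, -0.2886], [0.5316, -0.1355]]
piston_center side [[0.5952, -0.278], [0.5354, -0.2721]]
mouthpiece_center top [[0.447, 0.3216], [0.3781, 0.3896], [0.4456, 0.2302]]
mouthpiece_center side [[0.4485, 0.2259], [0.3722, 0.3751], [0.4363, 0.3]]
slide_center top [[0.6158, 0.2719]]
slide_center side [[0.6089, 0.2863], [0.4324, 0.3615]]
ring_cap_center top [[0.4495, -0.3073], [0.6144, 0.2768]]
ring_cap_center side [[0.4382, -0.2967]]
foot_cap_center top [[0.6752, 0.0043], [0.4513, 0.3293]]
foot_cap_center side [[0.6717, -0.0016]]
flux_tin top [[0.4216, -0.0037]]
flux_tin side [[0.4146, -0.0224], [0.4324, 0.3708]]
oil_bottle top [[0.5336, 0.409]]
oil_bottle side [[0.5266, 0.3853]]
spool top [[0.5293, -0.4272]]
spool side [[0.5222, -0.4222]]
```

View pics/crop0.png

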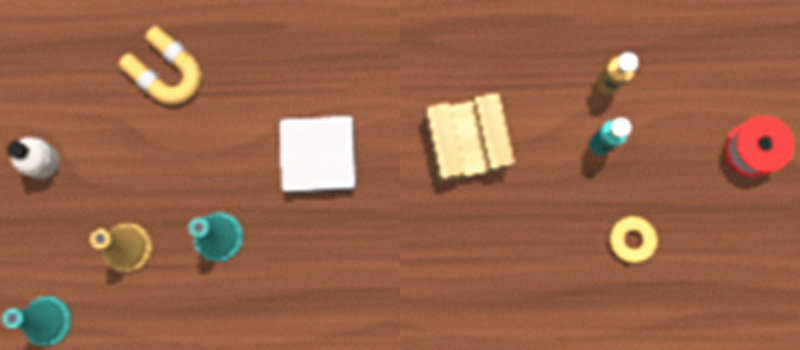

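```bash
cat >> h.py <<'E'
def blob(c,xy,z,test,r=.06,fish=False):
    """pixels near world xy(at z) passing test(hsv) -> largest contour mapped on plane z (m)"""
    u,v=project(c,[[*xy,z]],fish)[0]; 
    e=project(c,[[xy[0]+r,xy[1],z]],fish)[0]; R=int(np.hypot(*(e-[u,v])))+1
    h=cv2.cvtColor(c["img"],cv2.COLOR_RGB2HSV); x0,y0=max(0,int(u)-R),max(0,int(v)-R)
    k=8; sub=cv2.resize(c["img"][y0:y0+2*R,x0:x0+2*R],None,fx=k,fy=k,interpolation=cv2.INTER_LINEAR)
    m=test(cv2.cvtColor(sub,cv2.COLOR_RGB2HSV).astype(int)).astype(np.uint8)
    m=cv2.morphologyEx(m,cv2.MORPH_OPEN,np.ones((7,7)))
    cs=cv2.findContours(m,cv2.RETR_EXTERNAL,cv2.CHAIN_APPROX_NONE)[0]
    q=max(cs,key=cv2.contourArea).reshape(-1,2)
    px=(q+.5)/k-.5+[x0,y0]
    return onplane(c,px,z,fish), px
brass=lambda h:(abs(h[...,0]-24)<8)&(h[...,1]>100)&(h[...,2]>120)
white=lambda h:(h[...,1]<60)&(h[...,2]>140)
wood=lambda h:(abs(h[...,0]-20)<9)&(h[...,2]>150)&(h[...,1]>40)
def rect(P): return cv2.minAreaRect((P*1000).astype(np.float32))
E
python3 - <<'E'
from h import *
t=capture("top")
for n,xy,z,te in [("bench",(.54,.12),.025,white),("cradle",(.538,-.14),.04,wood),("slide",(.615,.272),.009,brass),("ring",(.4495,-.307),.012,brass),("foot",(.675,.003),.012,brass),("mp",(.447,.32),.0,brass),("piston",(.596,-.285),.03,brass),("tin",(.42,-.004),.03,white),("wring",(.4495,-.307),.006,brass)]:
    P,px=blob(t,xy,z,te,.055 if n!="mp" else .045); r=rect(P); print(n,np.round(r[0],1),np.round(r[1],1),round(r[2],1), cv2.contourArea((P*1000).astype(np.float32)))
print(onplane(t,[[237,211]],.025))
E
```

```text
bench [527.8 126. ] [72.7 73.9] 2.2 5207.0924526031595
cradle [ 538.  -142.9] [76.8 76.6] 10.8 5403.283802988473
slide [603.6 266.4] [39.2 56.7] 47.6 1407.7974944114685
ring [ 438.  -299.5] [45.3 46.2] 36.3 1640.9017568286508
foot [670.7  -2.9] [32.  32.4] 89.0 819.8370965617914
mp [445.1 319. ] [59.  47.2] 43.0 1822.0679821241647
piston [ 600.2 -290.5] [26.3 19. ] 44.9 308.89689058437943
tin [412.1 -11. ] [49.1 48. ] 89.1 1869.7512921444077
wring [ 438.6 -300.9] [45.5 46.4] 36.3 1657.5223031584173
[[0.52734691 0.12472571]]
```

>>> move_arm --increments '[[[0,0,0],[0,0,-0.0467],0],[[0,0,0],[0,0,-0.0467],0],[[0,0,0],[0,0,-0.0467],0],[[0,0,0],[0,0,-0.0467],0],[[-0.571,-0.944,0],[0,0,0],0],[[-0.571,-0.944,0],[0,0,0],0],[[-0.571,-0.944,0],[0,0,0],0],[[-0.571,-0.944,0],[0,0,0],0],[[-0.571,-0.944,0],[0,0,0],0],[[-0.571,-0.944,0],[0,0,0],0],[[-0.571,-0.944,0],[0,0,0],0],[[-0.571,-0.944,0],[0,0,0],0],[[-0.571,-0.944,0],[0,0,0],0],[[-0.571,-0.944,0],[0,0,0],0],[[-0.571,-0.944,0],[0,0,0],0],[[-0.571,-0.944,0],[0,0,0],0],[[-0.571,-0.944,0],[0,0,0],0],[[-0.571,-0.944,0],[0,0,0],0]]'

```text
time_s: 3.75
position: [0.4714, 0.1985, 0.2228]
tcp_rot: [[-0.999, -0.039, 0.001], [-0.039, 0.999, 0.0], [-0.001, 0.0, -1.0]]
force: [1.0, 0.7, 1.2]
opening: 0.994
grasp_force: 0.0
```

```bash
cat >> h.py <<'E'
def go(x,y,z,yaw=None):
    """units to reach TCP x,y,z (m); yaw = heading of tool x (deg)"""
    s=read_state(); R=np.array(s["tcp_rot"]); th=np.degrees(np.arctan2(R[1,0],R[0,0]))
    d=0
    if yaw is not None: d=-((yaw-th+180)%360-180)
    a=np.radians(th-d); Rn=np.array([[np.cos(a),np.sin(a),0],[np.sin(a),-np.cos(a),0],[0,0,-1]])
    print("t",round(s["time_s"],2),"pos",s["position"].round(4),"yaw",round(th,2),"open",round(s["opening"]*87,1),"tilt",R[:,2].round(4),"j6",s["joint_positions"][5].round(1))
    print("  turn units",round(d/120,4),"shift units",((Rn.T@(np.array([x,y,z])-s["position"]))/.03).round(3))
E
python3 - <<'E'
from h import *
go(.4385,-.3,.2,182.2)
w=capture("wrist"); save(w,"wrist1"); print(w["mtx"],w["eye"],w["rotation"])
for n,xy,z,te in [("bench",(.528,.126),.025,white)]:
    P,px=blob(w,xy,z,te,.06,True); r=rect(P); print(n,np.round(r[0],1),np.round(r[1],1),round(r[2],1))
E
```

```text
t 3.75 pos [0.4714 0.1985 0.2228] yaw -177.75 open 86.5 tilt [ 6.e-04  1.e-04 -1.e+00] j6 -82.0
  turn units 0.0004 shift units [  1.734 -16.563   0.76 ]
[[325.1922621    0.         271.5745411 ]
 [  0.         325.1922621  204.62189692]
 [  0.           0.           1.        ]] [0.40101457 0.19494841 0.38495567] [[-3.88335246e-02  9.66109106e-01  2.55196302e-01]
 [ 9.99245285e-01  3.73146954e-02  1.07922778e-02]
 [ 9.03945620e-04  2.55422804e-01 -9.66829030e-01]]
bench [526.8 127.2] [70.5 70.6] 2.3
```

View pics/wrist1.png

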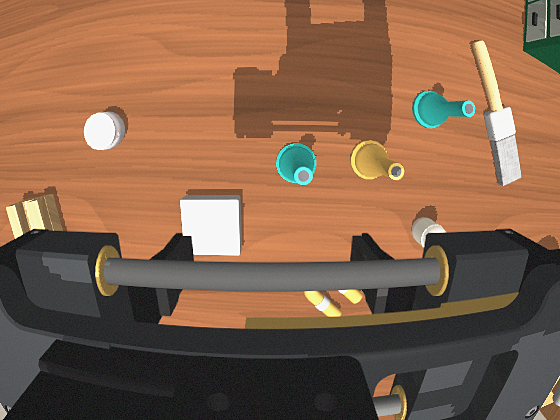

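>>> move_arm --increments '[[[0.096,-0.92,0],[0,0,0],0],[[0.096,-0.92,0],[0,0,0],0],[[0.096,-0.92,0],[0,0,0],0],[[0.096,-0.92,0],[0,0,0],0],[[0.096,-0.92,0],[0,0,0],0],[[0.096,-0.92,0],[0,0,0],0],[[0.096,-0.92,0],[0,0,0],0],[[0.096,-0.92,0],[0,0,0],0],[[0.096,-0.92,0],[0,0,0],0],[[0.096,-0.92,0],[0,0,0],0],[[0.096,-0.92,0.08],[0,0,0],0],[[0.096,-0.92,0.08],[0,0,0],0],[[0.096,-0.92,0.08],[0,0,0],0],[[0.096,-0.92,0.08],[0,0,0],0],[[0.096,-0.92,0.08],[0,0,0],0],[[0.096,-0.92,0.08],[0,0,0],0],[[0.096,-0.92,0.08],[0,0,0],0],[[0.096,-0.92,0.08],[0,0,0],0],[[0,0,0],[0,0,0],0]]'

```text
time_s: 5.38
position: [0.4391, -0.3041, 0.2034]
tcp_rot: [[-0.999, -0.036, 0.002], [-0.036, 0.999, -0.005], [-0.002, -0.005, -1.0]]
force: [1.1, -0.9, 0.8]
opening: 1.004
grasp_force: 0.0
```

```bash
python3 - <<'E'
from h import *
w=capture("wrist"); save(w,"wrist2")
for n,xy,z,te in [("ring",(.4385,-.3),.012,brass),("ringbase",(.4385,-.3),.006,brass),("piston",(.6,-.285),.03,brass),("cradle",(.538,-.143),.04,wood)]:
  try:
    P,px=blob(w,xy,z,te,.04 if n!="cradle" else .06,True); r=rect(P); print(n,np.round(r[0],1),np.round(r[1],1),round(r[2],1),px.mean(0))
  except Exception as e: print(n,e)
go(.4385,-.3,.004,182.2)
E
```

```text
ring [ 430.6 -296.9] [44.4 28.6] 63.1 [280.77972846 174.77200375]
ringbase [ 431.6 -296.7] [45.1 29.1] 63.1 [280.77972846 174.77200375]
piston [ 591.7 -286.4] [51.3 62.7] 2.2 [282.53051254 316.14813791]
cradle [533.2 -90. ] [66.7 15.2] 8.3 [443.47637195 272.71875   ]
t 5.43 pos [ 0.4386 -0.3012  0.2033] yaw -177.94 open 86.7 tilt [ 0.001  -0.0013 -1.    ] j6 -138.6
  turn units -0.0012 shift units [2.000e-03 3.900e-02 6.642e+00]
```

View pics/wrist2.png

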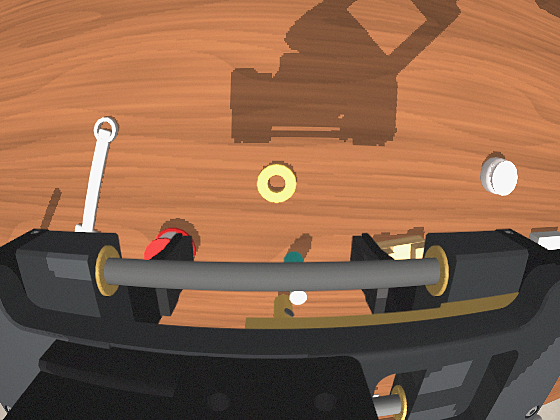

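```bash
sed -i 's/^brass=.*/brass=lambda h:(h[...,0]>16)\&(h[...,0]<38)\&(h[...,1]>55)\&(h[...,2]>110)/' h.py; python3 - <<'E'
from h import *
w=capture("wrist")
for z in(.006,.012):
    P,px=blob(w,(.4385,-.3),z,brass,.04,True); r=rect(P); print(np.round(r[0],1),np.round(r[1],1),px.min(0),px.max(0))
    c=(px.min(0)+px.max(0))/2; print(onplane(w,c,z,True))
go(.4385,-.3,.004,182.2)
E
```

```text
[ 438.8 -300.5] [44.6 44.9] [252.9375 163.5625] [292.6875 203.3125]
[[ 0.43846431 -0.30060377]]
[ 437.7 -300.5] [43.8 44.1] [252.9375 163.5625] [292.6875 203.3125]
[[ 0.43729008 -0.30066527]]
t 5.48 pos [ 0.4382 -0.2991  0.2031] yaw -177.86 open 86.9 tilt [-1.e-04  5.e-04 -1.e+00] j6 -138.6
  turn units -0.0005 shift units [-0.008 -0.029  6.638]
```

>>> move_arm --increments '[[[0,0,0.95],[0,0,0],0],[[0,-0.03,0.95],[0,0,0],0],[[0,0,0.95],[0,0,0],0],[[0,0,0.95],[0,0,0],0],[[0,0,0.95],[0,0,0],0],[[0,0,0.95],[0,0,0],0],[[0,0,0.5],[0,0,0],0],[[0,0,0.3],[0,0,0],0],[[0,0,0.14],[0,0,0],0],[[0,0,0],[0,0,0],0],[[0,0,0],[0,0,0],0],[[0,0,0],[0,0,0],1],[[0,0,0],[0,0,0],1],[[0,0,0],[0,0,0],1],[[0,0,0],[0,0,0],1],[[0,0,0],[0,0,0],1],[[0,0,0],[0,0,0],1],[[0,0,0],[0,0,0],1],[[0,0,0],[0,0,0],1],[[0,0,0],[0,0,0],1]]'

```text
time_s: 7.15
position: [0.4384, -0.2994, 0.0042]
tcp_rot: [[-0.999, -0.039, 0.0], [-0.039, 0.999, -0.0], [-0.0, -0.0, -1.0]]
force: [-0.6, 0.6, 0.7]
opening: 0.488
grasp_force: 30.0
```

```bash
python3 - <<'E'
from h import *
go(.5272,.1267,.18,182.2)
E
```

```text
t 7.15 pos [ 0.4384 -0.2994  0.0042] yaw -177.74 open 42.4 tilt [ 0.e+00 -1.e-04 -1.e+00] j6 -138.7
  turn units 0.0005 shift units [-3.503 14.08  -5.861]
```

>>> move_arm --increments '[[[0,0,-0.9],[0,0,0],1],[[0,0,-0.9],[0,0,0],1],[[0,0,-0.9],[0,0,0],1],[[0,0,-0.8],[0,0,0],1],[[-0.234,0.94,0],[0,0,0],1],[[-0.234,0.94,0],[0,0,0],1],[[-0.234,0.94,0],[0,0,0],1],[[-0.234,0.94,0],[0,0,0],1],[[-0.234,0.94,0],[0,0,0],1],[[-0.234,0.94,0],[0,0,0],1],[[-0.234,0.94,0],[0,0,0],1],[[-0.234,0.94,0],[0,0,0],1],[[-0.234,0.94,0],[0,0,0],1],[[-0.234,0.94,0],[0,0,0],1],[[-0.234,0.94,0],[0,0,0],1],[[-0.234,0.94,0],[0,0,0],1],[[-0.234,0.94,0],[0,0,0],1],[[-0.234,0.94,0],[0,0,0],1],[[-0.234,0.92,0],[0,0,0],1],[[0,0,0],[0,0,0],1]]'

```text
time_s: 8.82
position: [0.5278, 0.1312, 0.1092]
tcp_rot: [[-0.999, -0.043, 0.002], [-0.043, 0.999, 0.002], [-0.002, 0.002, -1.0]]
force: [-0.0, -0.2, -1.5]
opening: 0.491
grasp_force: 30.0
```

>>> move_arm --increments '[[[0,0,0],[0,0,0],1],[[0,0,0],[0,0,0],1]]'

```text
time_s: 8.98
position: [0.5264, 0.1267, 0.1088]
tcp_rot: [[-0.999, -0.04, -0.001], [-0.04, 0.999, -0.0], [0.001, -0.0, -1.0]]
force: [0.2, -0.7, 0.4]
opening: 0.49
grasp_force: 30.0
```

```bash
python3 - <<'E'
from h import *
go(.5274,.1267,.0295,182.2)
w=capture("wrist"); save(w,"wrist3")
P,px=blob(w,(.527,.127),.025,white,.06,True); print(rect(P))
for n,z in (("ring",.117),):
    P,px=blob(w,(.527,.127),z,brass,.04,True); print(rect(P))
E
```

```text
t 8.98 pos [0.5264 0.1267 0.1088] yaw -177.7 open 42.6 tilt [-1.1e-03 -4.0e-04 -1.0e+00] j6 -90.6
  turn units 0.0008 shift units [-3.400e-02 -1.000e-03  2.645e+00]
((522.4419555664062, 126.42900085449219), (60.81804275512695, 70.02281951904297), 2.2654592990875244)
((514.7696533203125, 125.6134262084961), (26.21251678466797, 42.926788330078125), 2.1756644248962402)
```

>>> move_arm --increments '[[[-0.02,0,0.8],[0,0,0],1],[[0,0,0.8],[0,0,0],1],[[0,0,0.5],[0,0,0],1],[[0,0,0.35],[0,0,0],1],[[0,0,0.15],[0,0,0],1],[[0,0,0.03],[0,0,0],1],[[0,0,0],[0,0,0],1],[[0,0,0],[0,0,0],1]]'

```text
time_s: 9.7
position: [0.5283, 0.1267, 0.031]
tcp_rot: [[-0.999, -0.039, 0.002], [-0.039, 0.999, 0.0], [-0.002, -0.0, -1.0]]
force: [0.1, 0.5, 0.0]
opening: 0.49
grasp_force: 30.0
```

```bash
python3 - <<'E'
from h import *
go(.5272,.1267,.0292,182.2)
E
```

```text
t 9.7 pos [0.5283 0.1267 0.031 ] yaw -177.76 open 42.7 tilt [ 0.0016  0.     -1.    ] j6 -90.5
  turn units 0.0003 shift units [0.036 0.003 0.061]
```

>>> move_arm --increments '[[[0.03,0,0.03],[0,0,0],1],[[0,0,0.03],[0,0,0],1],[[0,0,0],[0,0,0],1],[[0,0,0],[0,0,0],0],[[0,0,0],[0,0,0],0],[[0,0,0],[0,0,0],0],[[0,0,0],[0,0,0],0],[[0,0,0],[0,0,0],0],[[0,0,0],[0,0,0],0],[[0,0,-0.4],[0,0,0],0],[[0,0,-0.8],[0,0,0],0],[[0,0,-0.9],[0,0,0],0],[[0,0,-0.9],[0,0,0],0],[[0,0,-0.9],[0,0,0],0],[[0,0,-0.5],[0,0,0],0],[[0,0,0],[0,0,0],0]]'

```text
time_s: 11.03
position: [0.5291, 0.127, 0.164]
tcp_rot: [[-0.999, -0.04, 0.008], [-0.04, 0.999, 0.0], [-0.008, -0.0, -1.0]]
force: [0.8, -0.1, 0.7]
opening: 0.994
grasp_force: 0.0
```

```bash
python3 - <<'E'
from h import *
w=capture("wrist"); save(w,"wrist4")
P,px=blob(w,(.527,.127),.025,white,.06,True); print(rect(P))
P,px=blob(w,(.527,.127),.037,brass,.04,True); print(rect(P))
go(.6707,-.0029,.16,182.2)
E
```

```text
((527.3788452148438, 126.76193237304688), (69.86338806152344, 70.1983871459961), 2.2248270511627197)
((525.6185302734375, 126.32200622558594), (43.21896743774414, 43.4662971496582), 58.40925216674805)
t 11.08 pos [0.5278 0.1269 0.1621] yaw -177.73 open 86.9 tilt [ 4.3e-03  1.0e-04 -1.0e+00] j6 -90.5
  turn units 0.0005 shift units [-4.592 -4.507  0.069]
```

>>> move_arm --increments '[[[-0.57,-0.563,0],[0,0,0],0],[[-0.57,-0.563,0],[0,0,0],0],[[-0.57,-0.563,0],[0,0,0],0],[[-0.57,-0.563,0],[0,0,0],0],[[-0.57,-0.563,0],[0,0,0],0],[[-0.57,-0.563,0],[0,0,0],0],[[-0.57,-0.563,0],[0,0,0],0],[[-0.57,-0.563,0],[0,0,0],0],[[0,0,0],[0,0,0],0],[[0,0,0],[0,0,0],0],[[0,0,0],[0,0,0],0],[[0,0,0],[0,0,0],0]]'

```text
time_s: 12.08
position: [0.667, -0.0017, 0.1592]
tcp_rot: [[-0.999, -0.04, -0.003], [-0.04, 0.999, 0.001], [0.003, 0.001, -1.0]]
force: [-0.6, -1.2, 0.2]
opening: 0.995
grasp_force: 0.0
```

```bash
python3 - <<'E'
from h import *
w=capture("wrist"); save(w,"wrist5")
for z in (.006,.012):
    P,px=blob(w,(.67,-.003),z,brass,.035,True); print(rect(P))
go(.6707,-.0029,.004,182.2)
E
```

```text
((672.1561889648438, -3.3726959228515625), (31.76003074645996, 31.196083068847656), 47.061798095703125)
((670.7324829101562, -3.4132537841796875), (31.156312942504883, 30.603069305419922), 47.0614013671875)
t 12.13 pos [ 0.6673 -0.0017  0.1597] yaw -177.69 open 87.2 tilt [-2.4e-03  6.0e-04 -1.0e+00] j6 -102.0
  turn units 0.0009 shift units [-0.111 -0.045  5.188]
```

>>> move_arm --increments '[[[-0.14,-0.05,0.9],[0,0,0],0],[[0,0,0.95],[0,0,0],0],[[0,0,0.95],[0,0,0],0],[[0,0,0.9],[0,0,0],0],[[0,0,0.7],[0,0,0],0],[[0,0,0.45],[0,0,0],0],[[0,0,0.22],[0,0,0],0],[[0,0,0.1],[0,0,0],0],[[0,0,0],[0,0,0],0],[[0,0,0],[0,0,0],0]]'

```text
time_s: 12.97
position: [0.6739, -0.0041, 0.0066]
tcp_rot: [[-0.999, -0.04, 0.002], [-0.04, 0.999, -0.0], [-0.002, -0.001, -1.0]]
force: [-0.1, 0.0, -0.7]
opening: 1.001
grasp_force: 0.0
```

```bash
python3 - <<'E'
from h import *
go(.6715,-.0034,.004,182.2)
E
```

```text
t 12.97 pos [ 0.6739 -0.0041  0.0066] yaw -177.73 open 87.1 tilt [ 2.3e-03 -4.0e-04 -1.0e+00] j6 -102.1
  turn units 0.0006 shift units [0.08  0.027 0.088]
```

>>> move_arm --increments '[[[0.06,0.02,0.06],[0,0,0],0],[[0,0,0],[0,0,0],0],[[0,0,0],[0,0,0],0],[[0,0,0],[0,0,0],0],[[0,0,0],[0,0,0],1],[[0,0,0],[0,0,0],1],[[0,0,0],[0,0,0],1],[[0,0,0],[0,0,0],1],[[0,0,0],[0,0,0],1],[[0,0,0],[0,0,0],1],[[0,0,0],[0,0,0],1],[[0,0,0],[0,0,0],1],[[0,0,0],[0,0,0],1],[[0,0,0],[0,0,0],1],[[0,0,0],[0,0,0],1]]'

```text
time_s: 14.22
position: [0.6711, -0.0036, 0.0035]
tcp_rot: [[-0.999, -0.039, -0.0], [-0.039, 0.999, 0.0], [0.0, 0.0, -1.0]]
force: [0.3, 0.4, 0.4]
opening: 0.316
grasp_force: 30.0
```

```bash
python3 - <<'E'
from h import *
print(read_state()["grasp_force"]); go(.5272,.1267,.11,182.2)
E
```

```text
29.999891817569733
t 14.22 pos [ 0.6711 -0.0036  0.0035] yaw -177.74 open 27.5 tilt [-0.  0. -1.] j6 -102.1
  turn units 0.0005 shift units [ 4.627  4.523 -3.549]
```

>>> move_arm --increments '[[[0,0,-0.9],[0,0,0],1],[[0,0,-0.9],[0,0,0],1],[[0,0,-0.9],[0,0,0],1],[[0,0,-0.85],[0,0,0],1],[[0.578,0.565,0],[0,0,0],1],[[0.578,0.565,0],[0,0,0],1],[[0.578,0.565,0],[0,0,0],1],[[0.578,0.565,0],[0,0,0],1],[[0.578,0.565,0],[0,0,0],1],[[0.578,0.565,0],[0,0,0],1],[[0.578,0.565,0],[0,0,0],1],[[0.578,0.565,0],[0,0,0],1],[[0,0,0],[0,0,0],1],[[0,0,0.5],[0,0,0],1],[[0,0,0.5],[0,0,0],1],[[0,0,0.4],[0,0,0],1],[[0,0,0.3],[0,0,0],1],[[0,0,0.2],[0,0,0],1],[[0,0,0],[0,0,0],1],[[0,0,0],[0,0,0],1]]'

```text
time_s: 15.88
position: [0.5274, 0.1263, 0.0529]
tcp_rot: [[-0.999, -0.039, -0.0], [-0.039, 0.999, -0.0], [0.0, -0.0, -1.0]]
force: [0.5, -0.4, 0.2]
opening: 0.318
grasp_force: 30.0
```

```bash
python3 - <<'E'
from h import *
go(.527,.1265,.0408,182.2)
E
```

```text
t 15.88 pos [0.5274 0.1263 0.0529] yaw -177.75 open 27.6 tilt [-2.e-04 -0.e+00 -1.e+00] j6 -90.6
  turn units 0.0004 shift units [0.013 0.009 0.404]
```

>>> move_arm --increments '[[[0.01,0,0.15],[0,0,0],1],[[0,0,0.12],[0,0,0],1],[[0,0,0.08],[0,0,0],1],[[0,0,0.04],[0,0,0],1],[[0,0,0],[0,0,0],1],[[0,0,0],[0,0,0],1],[[0,0,0],[0,0,0],1],[[0,0,0],[0,0,0],1]]'

```text
time_s: 16.55
position: [0.527, 0.1265, 0.0415]
tcp_rot: [[-0.999, -0.039, 0.0], [-0.039, 0.999, 0.0], [-0.0, -0.0, -1.0]]
force: [-0.5, -0.6, -0.1]
opening: 0.322
grasp_force: 30.0
```

```bash
python3 - <<'E'
from h import *
go(.527,.1265,.0408,182.2);print(read_state()["force"])
E
```

```text
t 16.55 pos [0.527  0.1265 0.0415] yaw -177.74 open 28.0 tilt [ 3.e-04  0.e+00 -1.e+00] j6 -90.6
  turn units 0.0005 shift units [-0.     0.001  0.023]
[-0.54007875 -0.61792192 -0.07865466]
```

>>> move_arm --increments '[[[0,0,0.02],[0,0,0],1],[[0,0,0],[0,0,0],1],[[0,0,0],[0,0,0],0],[[0,0,0],[0,0,0],0],[[0,0,0],[0,0,0],0],[[0,0,0],[0,0,0],0],[[0,0,0],[0,0,0],0],[[0,0,0],[0,0,0],0],[[0,0,0],[0,0,0],0],[[0,0,-0.4],[0,0,0],0],[[0,0,-0.8],[0,0,0],0],[[0,0,-0.9],[0,0,0],0],[[0,0,-0.9],[0,0,0],0],[[0,0,-0.9],[0,0,0],0],[[0,0,-0.9],[0,0,0],0],[[0,0,-0.5],[0,0,0],0],[[0,0,0],[0,0,0],0],[[0,0,0],[0,0,0],0]]'

```text
time_s: 18.05
position: [0.5271, 0.1265, 0.2004]
tcp_rot: [[-0.999, -0.039, 0.002], [-0.039, 0.999, 0.0], [-0.002, -0.0, -1.0]]
force: [0.4, -0.2, -0.1]
opening: 0.998
grasp_force: 0.0
```

```bash
python3 - <<'E'
from h import *
w=capture("wrist"); save(w,"wrist6")
P,px=blob(w,(.527,.127),.025,white,.06,True); print(rect(P))
P,px=blob(w,(.527,.127),.037,brass,.03,True); print(rect(P))
go(.56,-.25,.20,182.2)
E
```

```text
((527.0411376953125, 126.78015899658203), (70.28654479980469, 70.24639892578125), 2.111109972000122)
((525.6923217773438, 126.29011535644531), (42.8663215637207, 43.84639358520508), 80.62390899658203)
t 18.1 pos [0.5262 0.1264 0.1992] yaw -177.74 open 87.0 tilt [-9.e-04 -0.e+00 -1.e+00] j6 -90.6
  turn units 0.0005 shift units [ -0.643 -12.581  -0.025]
```

View pics/wrist6.png

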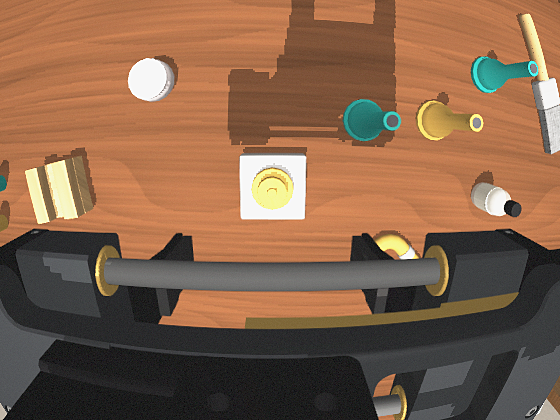

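>>> move_arm --increments '[[[-0.123,-0.927,0],[0,0,0],0],[[-0.123,-0.927,0],[0,0,0],0],[[-0.123,-0.927,0],[0,0,0],0],[[-0.123,-0.927,0],[0,0,0],0],[[-0.123,-0.927,0],[0,0,0],0],[[-0.123,-0.927,0],[0,0,0],0],[[-0.123,-0.927,0],[0,0,0],0],[[-0.123,-0.927,0],[0,0,0],0],[[-0.123,-0.927,0],[0,0,0],0],[[-0.123,-0.927,0],[0,0,0],0],[[-0.123,-0.927,0],[0,0,0],0],[[-0.123,-0.927,0],[0,0,0],0],[[-0.123,-0.927,0],[0,0,0],0],[[-0.123,-0.927,0],[0,0,0],0],[[-0.123,-0.927,0],[0,0,0],0],[[0,0,0],[0,0,0],0],[[0,0,0],[0,0,0],0],[[0,0,0],[0,0,0],0],[[0,0,0],[0,0,0],0]]'

```text
time_s: 19.68
position: [0.5978, -0.2865, 0.1984]
tcp_rot: [[-0.999, -0.04, -0.003], [-0.04, 0.999, 0.002], [0.003, 0.002, -1.0]]
force: [0.3, 0.2, 0.4]
opening: 0.999
grasp_force: 0.0
```

```bash
python3 - <<'E'
from h import *
w=capture("wrist"); save(w,"wrist7")
print(project(w,[[.598,-.288,0],[.598,-.288,.062],[.598,-.288,.09]],True))
P,px=blob(w,(.598,-.288),.05,brass,.04,True); print(rect(P),px.min(0),px.max(0))
P,px=blob(w,(.598,-.288),.09,white,.03,True); print(rect(P),px.min(0),px.max(0))
go(.598,-.288,.035,182.2)
E
```

```text
[[270.32366706 184.04079484]
 [270.28138855 196.57813083]
 [270.25692252 204.01668202]]
((590.67431640625, -285.9544982910156), (28.815019607543945, 25.432188034057617), 1.1724495887756348) [259.5625 171.9375] [285.4375 201.0625]
((595.458251953125, -286.02728271484375), (17.360143661499023, 17.031038284301758), 42.732879638671875) [262.8125 191.0625] [282.5625 211.3125]
t 19.73 pos [ 0.5981 -0.2865  0.1989] yaw -177.67 open 87.0 tilt [-0.0018  0.0016 -1.    ] j6 -127.6
  turn units 0.0011 shift units [ 5.000e-03 -5.000e-02  5.463e+00]
```

View pics/wrist7.png

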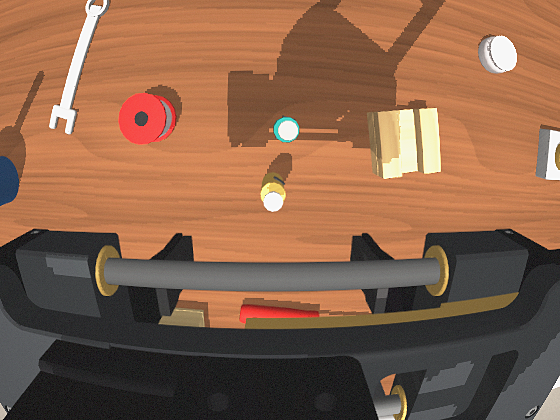

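>>> move_arm --increments '[[[0.05,0.015,0.9],[0,0,0],0],[[0,0,0.95],[0,0,0],0],[[0,0,0.95],[0,0,0],0],[[0,0,0.9],[0,0,0],0],[[0,0,0.8],[0,0,0],0],[[0,0,0.6],[0,0,0],0],[[0,0,0.3],[0,0,0],0],[[0,0,0.2],[0,0,0],0],[[0,0,0],[0,0,0],0],[[0,0,0],[0,0,0],0],[[0,0,0],[0,0,0],1],[[0,0,0],[0,0,0],1],[[0,0,0],[0,0,0],1],[[0,0,0],[0,0,0],1],[[0,0,0],[0,0,0],1],[[0,0,0],[0,0,0],1],[[0,0,0],[0,0,0],1],[[0,0,0],[0,0,0],1],[[0,0,0],[0,0,0],1],[[0,0,0],[0,0,0],1]]'

```text
time_s: 21.4
position: [0.5971, -0.2878, 0.0317]
tcp_rot: [[-0.999, -0.039, -0.0], [-0.039, 0.999, 0.0], [0.0, 0.0, -1.0]]
force: [0.0, -0.2, 0.3]
opening: 0.325
grasp_force: 0.0
```

```bash
python3 - <<'E'
from h import *
s=read_state();print(s["grasp_force"],s["opening"]*87)
b=np.array([.5273,.1267]); a=np.radians(2.2); y=np.array([-np.sin(a),np.cos(a)]); x=np.array([np.cos(a),np.sin(a)])
m=b-.135*y; print("piston goal",m,"slide goal",b+.098*x, "cradle by geometry",b-.27*y)
go(*m,.13,182.2)
E
```

```text
0.0 28.306619811383342
piston goal [ 0.53248235 -0.00820049] slide goal [0.62522777 0.13046201] cradle by geometry [ 0.53766471 -0.14310099]
t 21.4 pos [ 0.5971 -0.2878  0.0317] yaw -177.74 open 28.3 tilt [-1.e-04  1.e-04 -1.e+00] j6 -127.6
  turn units 0.0005 shift units [ 1.794  9.395 -3.278]
```

Still closing; finish the close, then lift and carry.

>>> move_arm --increments '[[[0,0,0],[0,0,0],1],[[0,0,0],[0,0,0],1],[[0,0,0],[0,0,0],1],[[0,0,-0.3],[0,0,0],1],[[0,0,-0.5],[0,0,0],1],[[0,0,-0.7],[0,0,0],1],[[0,0,-0.7],[0,0,0],1],[[0,0,-0.7],[0,0,0],1],[[0,0,-0.4],[0,0,0],1],[[0,0,0],[0,0,0],1]]'

```text
time_s: 22.23
position: [0.599, -0.2891, 0.1345]
tcp_rot: [[-0.999, -0.04, 0.006], [-0.04, 0.999, -0.004], [-0.006, -0.004, -1.0]]
force: [0.8, -0.9, -1.1]
opening: 0.259
grasp_force: 29.6
```

```bash
python3 - <<'E'
from h import *
s=read_state();print(s["grasp_force"],s["opening"]*87)
w=capture("wrist"); save(w,"wrist8")
P,px=blob(w,s["position"][:2],s["position"][2]+.058,white,.04,True); print(rect(P))
go(.5325,-.0082,.13,182.2)
E
```

```text
29.636576060584048 22.5333472667253
((594.4552001953125, -291.17254638671875), (11.7755765914917, 16.846845626831055), 2.449662446975708)
t 22.28 pos [ 0.598  -0.2884  0.1325] yaw -177.74 open 22.8 tilt [ 0.003  -0.0022 -1.    ] j6 -127.6
  turn units 0.0005 shift units [1.823 9.419 0.084]
```

>>> move_arm --increments '[[[0.166,0.856,0],[0,0,0],1],[[0.166,0.856,0],[0,0,0],1],[[0.166,0.856,0],[0,0,0],1],[[0.166,0.856,0],[0,0,0],1],[[0.166,0.856,0],[0,0,0],1],[[0.166,0.856,0],[0,0,0],1],[[0.166,0.856,0],[0,0,0],1],[[0.166,0.856,0],[0,0,0],1],[[0.166,0.856,0],[0,0,0],1],[[0.166,0.856,0],[0,0,0],1],[[0.166,0.856,0],[0,0,0],1],[[0,0,0],[0,0,0],1],[[0,0,0],[0,0,0],1],[[0,0,0.7],[0,0,0],1],[[0,0,0.8],[0,0,0],1],[[0,0,0.7],[0,0,0],1],[[0,0,0.5],[0,0,0],1],[[0,0,0.3],[0,0,0],1],[[0,0,0],[0,0,0],1],[[0,0,0],[0,0,0],1]]'

```text
time_s: 23.95
position: [0.5313, -0.0084, 0.0402]
tcp_rot: [[-0.999, -0.039, -0.001], [-0.039, 0.999, 0.0], [0.001, 0.0, -1.0]]
force: [-0.8, 0.6, -1.4]
opening: 0.256
grasp_force: 29.6
```

```bash
python3 - <<'E'
from h import *
go(.5325,-.0082,.0317,182.2)
w=capture("wrist");s=read_state()
P,px=blob(w,s["position"][:2],s["position"][2]+.058,white,.03,True); print(rect(P),s["position"])
E
```

```text
t 23.95 pos [ 0.5313 -0.0084  0.0402] yaw -177.79 open 22.3 tilt [-9.e-04  1.e-04 -1.e+00] j6 -105.2
  turn units 0.0001 shift units [-0.041  0.005  0.284]
((526.7494506835938, -10.652202606201172), (11.298301696777344, 16.59706687927246), 2.2115530967712402) [ 0.53180524 -0.00833474  0.04094573]
```

>>> move_arm --increments '[[[-0.02,0,0.1],[0,0,0],1],[[0,0,0.08],[0,0,0],1],[[0,0,0.05],[0,0,0],1],[[0,0,0.03],[0,0,0],1],[[0,0,0],[0,0,0],1],[[0,0,0],[0,0,0],1],[[0,0,0],[0,0,0],1]]'

```text
time_s: 24.58
position: [0.5319, -0.0076, 0.0331]
tcp_rot: [[-0.999, -0.04, 0.0], [-0.04, 0.999, -0.0], [-0.0, -0.0, -1.0]]
force: [0.4, -0.4, -0.2]
opening: 0.259
grasp_force: 29.6
```

```bash
python3 - <<'E'
from h import *
go(.5325,-.0082,.0317,182.2)
print(read_state()["force"])
E
```

```text
t 24.58 pos [ 0.5319 -0.0076  0.0331] yaw -177.73 open 22.6 tilt [ 2.e-04 -1.e-04 -1.e+00] j6 -105.1
  turn units 0.0006 shift units [-0.019 -0.019  0.046]
[ 0.39132593 -0.4169887  -0.15613853]
```

>>> move_arm --increments '[[[0,0,0.03],[0,0,0],1],[[0,0,0.015],[0,0,0],1],[[0,0,0],[0,0,0],1],[[0,0,0],[0,0,0],0],[[0,0,0],[0,0,0],0],[[0,0,0],[0,0,0],0],[[0,0,0],[0,0,0],0],[[0,0,0],[0,0,0],0],[[0,0,0],[0,0,0],0],[[0,0,0],[0,0,0],0],[[0,0,-0.3],[0,0,0],0],[[0,0,-0.8],[0,0,0],0],[[0,0,-0.95],[0,0,0],0],[[0,0,-0.95],[0,0,0],0],[[0,0,-0.95],[0,0,0],0],[[0,0,-0.95],[0,0,0],0],[[0,0,-0.5],[0,0,0],0],[[0,0,0],[0,0,0],0]]'

```text
time_s: 26.08
position: [0.5343, -0.0081, 0.1981]
tcp_rot: [[-0.999, -0.04, 0.009], [-0.04, 0.999, -0.002], [-0.009, -0.002, -1.0]]
force: [1.0, -0.3, -0.3]
opening: 0.998
grasp_force: 0.0
```

```bash
python3 - <<'E'
from h import *
w=capture("wrist"); save(w,"wrist9")
P,px=blob(w,(.5325,-.008),.09,white,.03,True); print("btn",rect(P))
P,px=blob(w,(.538,-.143),.04,wood,.06,True); print("cradle",rect(P))
t=capture("top"); save(t,"top1")
P,px=blob(t,(.5325,-.008),.09,white,.03); print("btn top",rect(P))
P,px=blob(t,(.615,.272),.009,brass,.05); r=rect(P); print("slide",r, cv2.boxPoints(r).round(1).tolist())
cv2.imwrite("pics/top1c.png",cv2.resize(cv2.cvtColor(t["img"][140:280,110:430],cv2.COLOR_RGB2BGR),None,fx=2.5,fy=2.5))
go(.61,.27,.19,182.2)
E
```

```text
btn ((530.3812255859375, -7.15007209777832), (16.942474365234375, 16.981096267700195), 43.90977478027344)
cradle ((540.7571411132812, -159.76348876953125), (74.42896270751953, 37.244728088378906), 6.810125827789307)
btn top ((524.1708984375, -6.304523468017578), (60.28636169433594, 27.563634872436523), 74.32777404785156)
slide ((604.1851196289062, 267.0721435546875), (40.96137237548828, 56.71613311767578), 47.40017318725586) [[569.4000244140625, 271.20001220703125], [611.2000122070312, 232.8000030517578], [638.9000244140625, 263.0], [597.2000122070312, 301.29998779296875]]
t 26.18 pos [ 0.5318 -0.0077  0.1943] yaw -177.74 open 87.1 tilt [ 1.4e-03 -3.0e-04 -1.0e+00] j6 -105.1
  turn units 0.0005 shift units [-2.961  9.148  0.144]
```

View pics/top1c.png

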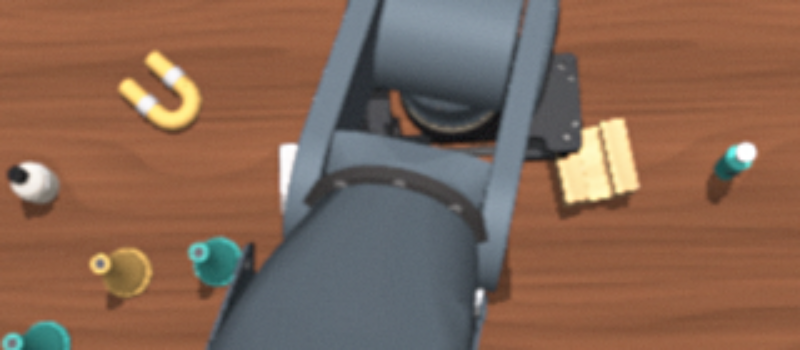

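>>> move_arm --increments '[[[-0.289,0.855,0],[0,0,0],0],[[-0.289,0.855,0],[0,0,0],0],[[-0.289,0.855,0],[0,0,0],0],[[-0.289,0.855,0],[0,0,0],0],[[-0.289,0.855,0],[0,0,0],0],[[-0.289,0.855,0],[0,0,0],0],[[-0.289,0.855,0],[0,0,0],0],[[-0.289,0.855,0],[0,0,0],0],[[-0.289,0.855,0],[0,0,0],0],[[-0.289,0.855,0],[0,0,0],0],[[-0.289,0.855,0],[0,0,0],0],[[0,0,0],[0,0,-0.0538],0],[[0,0,0],[0,0,-0.0538],0],[[0,0,0],[0,0,-0.0538],0],[[0,0,0],[0,0,-0.0538],0],[[0,0,0],[0,0,-0.0538],0],[[0,0,0],[0,0,-0.0538],0],[[0,0,0],[0,0,-0.0538],0],[[0,0,0],[0,0,0],0],[[0,0,0],[0,0,0],0]]'

```text
time_s: 27.85
position: [0.615, 0.2777, 0.1916]
tcp_rot: [[-0.678, -0.735, -0.004], [-0.735, 0.678, -0.001], [0.003, 0.002, -1.0]]
force: [-0.1, -0.6, 0.0]
opening: 0.999
grasp_force: 0.0
```

```bash
python3 - <<'E'
from h import *
w=capture("wrist"); save(w,"wrist10")
P,px=blob(w,(.616,.278),.009,lambda h:brass(h)|white(h),.055,True); r=rect(P); print("slide",r, cv2.boxPoints(r).round(1).tolist())
t=capture("top")
P,px=blob(t,(.5325,-.008),.09,white,.03); print("btn top",rect(P))
P,px=blob(t,(.527,.127),.037,brass,.03); print("ring top",rect(P))
go(.616,.28,.004,227.4)
E
```

```text
slide ((617.0635375976562, 281.4033203125), (79.89949798583984, 58.67845153808594), 47.39431381225586) [[568.4000244140625, 271.8999938964844], [611.5999755859375, 232.10000610351562], [665.7000122070312, 290.8999938964844], [622.5, 330.70001220703125]]
btn top ((531.1835327148438, -7.06081485748291), (18.10862922668457, 19.273042678833008), 89.0296401977539)
ring top ((525.7339477539062, 125.58802032470703), (43.073116302490234, 42.127071380615234), 15.300844192504883)
t 27.95 pos [0.6154 0.2778 0.1924] yaw -132.68 open 87.3 tilt [-2.2e-03 -5.0e-04 -1.0e+00] j6 -122.5
  turn units -0.0007 shift units [-0.067  0.035  6.279]
```

View pics/wrist10.png

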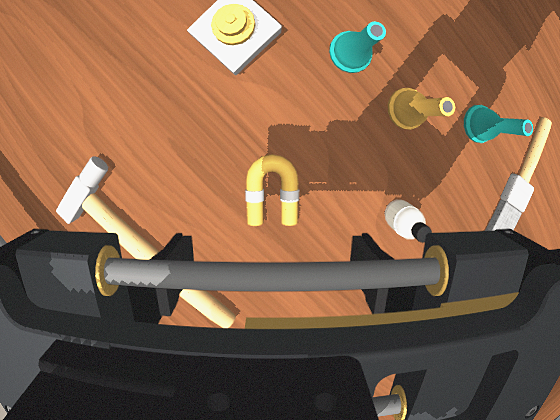

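>>> move_arm --increments '[[[-0.12,0.04,0.9],[0,0,0],0],[[0,0,0.95],[0,0,0],0],[[0,0,0.95],[0,0,0],0],[[0,0,0.95],[0,0,0],0],[[0,0,0.95],[0,0,0],0],[[0,0,0.7],[0,0,0],0],[[0,0,0.5],[0,0,0],0],[[0,0,0.25],[0,0,0],0],[[0,0,0.1],[0,0,0],0],[[0,0,0],[0,0,0],0],[[0,0,0],[0,0,0],0],[[0,0,0],[0,0,0],1],[[0,0,0],[0,0,0],1],[[0,0,0],[0,0,0],1],[[0,0,0],[0,0,0],1],[[0,0,0],[0,0,0],1],[[0,0,0],[0,0,0],1],[[0,0,0],[0,0,0],1],[[0,0,0],[0,0,0],1]]'

```text
time_s: 29.53
position: [0.6177, 0.2815, 0.0063]
tcp_rot: [[-0.676, -0.737, 0.0], [-0.737, 0.676, 0.0], [-0.0, -0.0, -1.0]]
force: [-1.1, -0.3, 2.1]
opening: 0.633
grasp_force: 30.0
```

```bash
python3 - <<'E'
from h import *
s=read_state();print(s["grasp_force"])
go(.6252,.1305,.08,182.2)
E
```

```text
30.031527900137007
t 29.53 pos [0.6177 0.2815 0.0063] yaw -132.55 open 55.1 tilt [ 2.e-04  0.e+00 -1.e+00] j6 -122.4
  turn units 0.3771 shift units [-0.058 -5.039 -2.456]
```

>>> move_arm --increments '[[[0,0,-0.5],[0,0,0],1],[[0,0,-0.8],[0,0,0],1],[[0,0,-0.8],[0,0,0],1],[[0,0,-0.7],[0,0,0],1],[[0,0,0],[0,0,0.0539],1],[[0,0,0],[0,0,0.0539],1],[[0,0,0],[0,0,0.0539],1],[[0,0,0],[0,0,0.0539],1],[[0,0,0],[0,0,0.0539],1],[[0,0,0],[0,0,0.0539],1],[[0,0,0],[0,0,0.0539],1],[[0,-0.84,0],[0,0,0],1],[[0,-0.84,0],[0,0,0],1],[[0,-0.84,0],[0,0,0],1],[[0,-0.84,0],[0,0,0],1],[[0,-0.84,0],[0,0,0],1],[[-0.06,-0.84,0],[0,0,0],1],[[0,0,0],[0,0,0],1],[[0,0,0],[0,0,0],1]]'

```text
time_s: 31.12
position: [0.6254, 0.129, 0.0907]
tcp_rot: [[-0.999, -0.035, 0.0], [-0.035, 0.999, 0.0], [-0.0, 0.0, -1.0]]
force: [-0.6, 0.1, -1.6]
opening: 0.631
grasp_force: 30.0
```

```bash
python3 - <<'E'
from h import *
go(.6252,.1305,.0065,182.2)
E
```

```text
t 31.12 pos [0.6254 0.129  0.0907] yaw -178.0 open 54.9 tilt [ 2.e-04  2.e-04 -1.e+00] j6 -90.4
  turn units -0.0016 shift units [0.003 0.051 2.807]
```

>>> move_arm --increments '[[[0,0.04,0.7],[0,0,-0.0016],1],[[0,0,0.8],[0,0,0],1],[[0,0,0.6],[0,0,0],1],[[0,0,0.35],[0,0,0],1],[[0,0,0.2],[0,0,0],1],[[0,0,0.08],[0,0,0],1],[[0,0,0],[0,0,0],1],[[0,0,0],[0,0,0],1],[[0,0,0],[0,0,0],1]]'

```text
time_s: 31.87
position: [0.626, 0.1318, 0.0094]
tcp_rot: [[-0.999, -0.041, 0.002], [-0.041, 0.999, 0.0], [-0.002, -0.0, -1.0]]
force: [-0.4, 0.5, -1.1]
opening: 0.634
grasp_force: 30.0
```

```bash
python3 - <<'E'
from h import *
go(.6252,.1305,.0065,182.2)
w=capture("wrist"); save(w,"wrist11")
E
```

```text
t 31.87 pos [0.626  0.1318 0.0094] yaw -177.62 open 55.2 tilt [ 2.2e-03  1.0e-04 -1.0e+00] j6 -90.5
  turn units 0.0015 shift units [ 0.028 -0.043  0.096]
```

>>> move_arm --increments '[[[0.02,-0.03,0.05],[0,0,0.001],1],[[0,0,0.04],[0,0,0],1],[[0,0,0],[0,0,0],1],[[0,0,0],[0,0,0],1],[[0,0,0],[0,0,0],0],[[0,0,0],[0,0,0],0],[[0,0,0],[0,0,0],0],[[0,0,0],[0,0,0],0],[[0,0,0],[0,0,0],0],[[0,0,0],[0,0,0],0],[[0,0,-0.4],[0,0,0],0],[[0,0,-0.9],[0,0,0],0],[[0,0,-0.95],[0,0,0],0],[[0,0,-0.95],[0,0,0],0],[[0,0,-0.95],[0,0,0],0],[[0,0,-0.95],[0,0,0],0],[[0,0,-0.9],[0,0,0],0],[[0,0,0],[0,0,0],0],[[0,0,0],[0,0,0],0]]'

```text
time_s: 33.5
position: [0.6257, 0.1308, 0.1885]
tcp_rot: [[-0.999, -0.039, 0.005], [-0.039, 0.999, 0.0], [-0.005, -0.0, -1.0]]
force: [0.2, -1.0, 0.0]
opening: 1.0
grasp_force: 0.0
```

```bash
python3 - <<'E'
from h import *
w=capture("wrist"); save(w,"wrist12")
P,px=blob(w,(.6252,.1305),.009,lambda h:brass(h)|white(h),.045,True); r=rect(P); print("slide",r)
P,px=blob(w,(.527,.127),.025,white,.06,True); print("bench",rect(P))
t=capture("top")
P,px=blob(t,(.445,.32),.0,brass,.05); print("mp",rect(P), onplane(t,[px.mean(0)],.03))
go(.445,.318,.2,182.2)
print([onplane(c,[np.array(d["xy"])*[560,420] for d in pinpoint(c,"mouthpiece_center")],.047,f).round(4).tolist() for c,f in((w,True),(t,False))])
E
```

```text
slide ((624.589111328125, 130.05308532714844), (79.55652618408203, 58.53266525268555), 2.4292330741882324)
bench ((527.3238525390625, 126.79893493652344), (69.95392608642578, 70.05317687988281), 2.3459839820861816)Traceback (most recent call last):
  File "<stdin>", line 6, in <module>
  File "h.py", line 24, in blob
    q=max(cs,key=cv2.contourArea).reshape(-1,2)
      ~~~^^^^^^^^^^^^^^^^^^^^^^^^
ValueError: max() iterable argument is empty
```

View pics/wrist12.png

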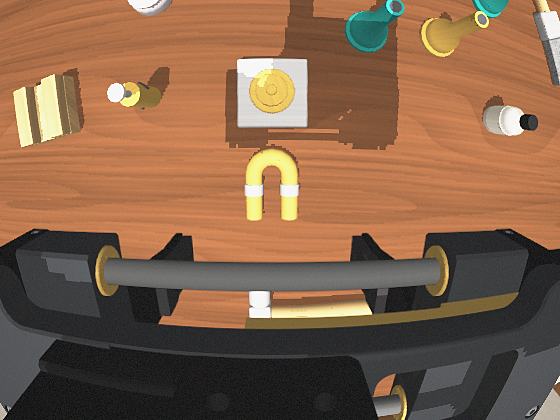

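>>> move_arm --increments '[[[0.722,0.808,-0.08],[0,0,0],0],[[0.722,0.808,-0.08],[0,0,0],0],[[0.722,0.808,-0.08],[0,0,0],0],[[0.722,0.808,-0.08],[0,0,0],0],[[0.722,0.808,-0.08],[0,0,0],0],[[0.722,0.808,-0.08],[0,0,0],0],[[0.722,0.808,-0.08],[0,0,0],0],[[0.722,0.808,-0.08],[0,0,0],0],[[0,0,0],[0,0,0],0],[[0,0,0],[0,0,0],0],[[0,0,0],[0,0,0],0],[[0,0,0],[0,0,0],0]]'

```text
time_s: 34.6
position: [0.4443, 0.3168, 0.2039]
tcp_rot: [[-0.999, -0.038, -0.001], [-0.038, 0.999, -0.001], [0.001, -0.001, -1.0]]
force: [-1.0, 1.1, -0.5]
opening: 1.001
grasp_force: 0.0
```

```bash
python3 - <<'E'
from h import *
w=capture("wrist"); save(w,"wrist13")
print([onplane(w,[np.array(d["xy"])*[560,420] for d in pinpoint(w,"mouthpiece_center")],.047,True).round(4).tolist()])
try:
    P,px=blob(w,(.445,.318),.03,brass,.05,True); print("mp",rect(P),px.min(0),px.max(0))
except Exception as e: print(e)
t=capture("top")
P,px=blob(t,(.538,-.143),.04,lambda h:wood(h)&(h[...,2]>180),.06); print("cr top",rect(P))
go(.445,.318,.2,182.2)
E
```

```text
[[[0.4391, 0.3179], [0.4508, 0.2265], [0.3714, 0.392]]]
mp ((437.5601501464844, 313.697021484375), (45.004150390625, 49.53965377807617), 55.17288589477539) [249.4375 158.5625] [291.9375 208.3125]
cr top ((538.1016235351562, -143.20687866210938), (75.66500091552734, 73.90457916259766), 10.48570728302002)
t 34.75 pos [0.4446 0.3168 0.2043] yaw -177.86 open 86.8 tilt [-4.e-04 -3.e-04 -1.e+00] j6 -68.4
  turn units -0.0005 shift units [-0.017  0.04   0.143]
```

View pics/wrist13.png

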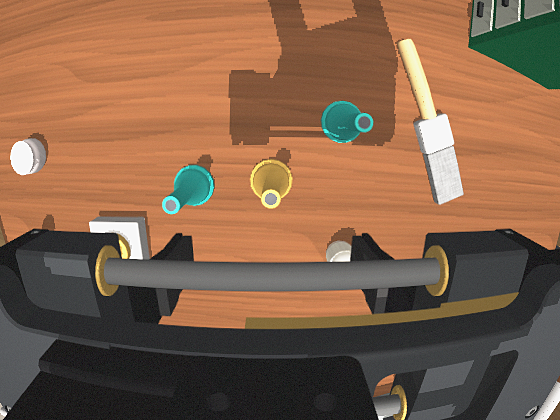

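```bash
python3 - <<'E'
from h import *
w=capture("wrist")
print(onplane(w,[[270.5,199]],.094,True),onplane(w,[[270.7,179.8]],.002,True))
g=cv2.cvtColor(w["img"],cv2.COLOR_RGB2HSV).astype(int)
P,px=blob(w,(.445,.318),.002,brass,.05,True)
rim=P[px[:,1]<182]; A=np.c_[2*rim,np.ones(len(rim))]; s=np.linalg.lstsq(A,(rim**2).sum(1),rcond=None)[0]; print(s[:2],np.sqrt(s[2]+s[:2]@s[:2]))
go(.445,.318,.052,182.2)
E
```

```text
[[0.44101752 0.31505758]] [[0.4410219  0.31502791]]
[0.44037064 0.31500613] 0.02393931065046594
t 34.8 pos [0.4445 0.3169 0.2044] yaw -177.85 open 87.0 tilt [-3.e-04 -2.e-04 -1.e+00] j6 -68.4
  turn units -0.0004 shift units [-0.018  0.037  5.081]
```

>>> move_arm --increments '[[[0.1,-0.06,0.8],[0,0,0],0],[[0,0,0.95],[0,0,0],0],[[0,0,0.95],[0,0,0],0],[[0,0,0.9],[0,0,0],0],[[0,0,0.8],[0,0,0],0],[[0,0,0.45],[0,0,0],0],[[0,0,0.2],[0,0,0],0],[[0,0,0],[0,0,0],0],[[0,0,0],[0,0,0],0],[[0,0,0],[0,0,0],1],[[0,0,0],[0,0,0],1],[[0,0,0],[0,0,0],1],[[0,0,0],[0,0,0],1],[[0,0,0],[0,0,0],1],[[0,0,0],[0,0,0],1],[[0,0,0],[0,0,0],1],[[0,0,0],[0,0,0],1],[[0,0,0],[0,0,0],1],[[0,0,0],[0,0,0],1],[[0,0,0],[0,0,0],1]]'

```text
time_s: 36.47
position: [0.4408, 0.3158, 0.0532]
tcp_rot: [[-0.999, -0.039, -0.0], [-0.039, 0.999, -0.0], [0.0, -0.0, -1.0]]
force: [0.9, 0.4, -0.9]
opening: 0.25
grasp_force: 0.0
```

>>> move_arm --increments '[[[0,0,0],[0,0,0],1],[[0,0,0],[0,0,0],1],[[0,0,0],[0,0,0],1],[[0,0,0],[0,0,0],1]]'

```text
time_s: 36.8
position: [0.4408, 0.3157, 0.0531]
tcp_rot: [[-0.999, -0.039, -0.0], [-0.039, 0.999, -0.0], [0.0, -0.0, -1.0]]
force: [0.9, -0.2, -0.6]
opening: 0.181
grasp_force: 30.0
```

```bash
python3 - <<'E'
from h import *
print(read_state()["grasp_force"]); go(.43,.0,.18,182.2)
E
```

```text
29.999800035730004
t 36.8 pos [0.4408 0.3157 0.0531] yaw -177.75 open 15.8 tilt [-1.e-04 -1.e-04 -1.e+00] j6 -68.4
  turn units 0.0004 shift units [  0.763 -10.503  -4.229]
```

>>> move_arm --increments '[[[0,0,-0.5],[0,0,0],1],[[0,0,-0.9],[0,0,0],1],[[0,0,-0.9],[0,0,0],1],[[0,0,-0.9],[0,0,0],1],[[0,0,-0.9],[0,0,0],1],[[-0.006,-0.7,0],[0,0,0],1],[[-0.006,-0.94,0],[0,0,0],1],[[-0.006,-0.94,0],[0,0,0],1],[[-0.006,-0.94,0],[0,0,0],1],[[-0.006,-0.94,0],[0,0,0],1],[[-0.006,-0.94,0],[0,0,0],1],[[-0.006,-0.94,0],[0,0,0],1],[[-0.006,-0.94,0],[0,0,0],1],[[-0.006,-0.94,0],[0,0,0],1],[[-0.006,-0.94,0],[0,0,0],1],[[-0.006,-0.94,0],[0,0,0],1],[[-0.006,-0.94,0],[0,0,0],1],[[-0.006,-0.94,0],[0,0,0],1],[[-0.006,-0.94,0],[0,0,0],1],[[-0.006,-0.94,0],[0,0,0],1]]'

```text
time_s: 38.47
position: [0.4592, -0.1008, 0.176]
tcp_rot: [[-0.999, -0.039, -0.001], [-0.039, 0.999, 0.0], [0.001, 0.0, -1.0]]
force: [0.3, 0.8, -1.2]
opening: 0.181
grasp_force: 30.0
```

>>> move_arm --increments '[[[0,0,0],[0,0,0],1],[[0,0,0],[0,0,0],1],[[0,0,0],[0,0,0],1]]'

```text
time_s: 38.72
position: [0.459, -0.099, 0.1759]
tcp_rot: [[-0.999, -0.039, -0.002], [-0.039, 0.999, 0.001], [0.002, 0.001, -1.0]]
force: [-0.3, 0.0, -1.8]
opening: 0.182
grasp_force: 30.0
```

```bash
python3 - <<'E'
from h import *
w=capture("wrist"); save(w,"wrist14")
go(.455,-.157,.06,182.2)
a=cv2.cvtColor(w["img"],cv2.COLOR_RGB2BGR); b=cv2.cvtColor(cv2.imread("pics/wrist6.png")[130:250,0:140],cv2.COLOR_BGR2RGB)[...,::-1]
t=cv2.imread("pics/top0.png")[175:235,310:390]
cv2.imwrite("pics/cr.png",np.hstack([cv2.resize(b,(700,600))[:, :400],cv2.resize(t,(400,300)).repeat(2,0)[:600]]))
# outline fit: cradle box (70x70x40) silhouette from initial top picture and wrist7/wrist2 not stored with pose -> use top
E
```

```text
t 38.77 pos [ 0.459  -0.0985  0.1759] yaw -177.73 open 16.0 tilt [-0.0016  0.0011 -1.    ] j6 -118.1
  turn units 0.0006 shift units [ 0.207 -1.943  3.863]
```

View pics/wrist14.png

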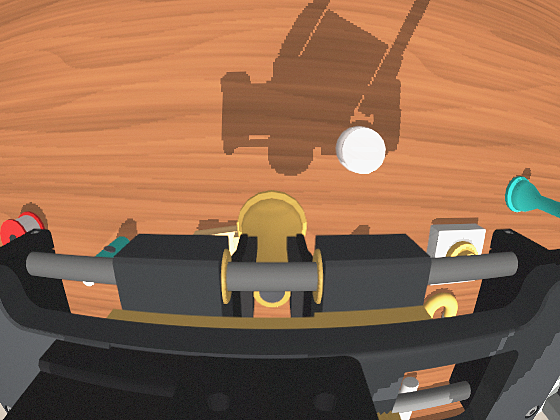

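```bash
python3 - <<'E'
from h import *
from scipy.optimize import minimize
for n in ("top","side"):
    c=capture(n); img=cv2.imread(f"pics/{n}0.png")[...,::-1]
    u,v=project(c,[[.538,-.143,.02]])[0].astype(int); k=8; R=30
    x0,y0=u-R,v-R
    sub=cv2.resize(np.ascontiguousarray(img[y0:y0+2*R,x0:x0+2*R]),None,fx=k,fy=k,interpolation=cv2.INTER_LINEAR)
    h=cv2.cvtColor(sub,cv2.COLOR_RGB2HSV).astype(int)
    m=((h[...,2]>145)&(abs(h[...,0]-20)<10)&(h[...,1]<175)).astype(np.uint8); m=cv2.morphologyEx(m,cv2.MORPH_OPEN,np.ones((9,9))); m=cv2.morphologyEx(m,cv2.MORPH_CLOSE,np.ones((25,25)))
    def f(p,show=False):
        a=np.radians(p[2]); X=np.array([np.cos(a),np.sin(a)]);Y=np.array([-X[1],X[0]]); b=np.array(p[:2])/1000
        P=[[*(b+i*.035*X+j*.035*Y),z] for i in(-1,1) for j in(-1,1) for z in (0,.04)]
        q=((project(c,P)+.5-[x0,y0])*k*16).astype(np.int32)
        r=np.zeros_like(m); cv2.fillConvexPoly(r,cv2.convexHull(q),1,shift=4)
        return 1-(r&m).sum()/(r|m).sum()
    best=min(((f(p),p) for p in [(x,y,a) for x in range(530,548,3) for y in range(-151,-135,3) for a in range(-2,18,4)]))
    o=minimize(f,best[1],method="Nelder-Mead",options=dict(initial_simplex=[np.array(best[1])+d for d in ([0,0,0],[3,0,0],[0,3,0],[0,0,4])])); print(n,o.x.round(2),o.fun)
    cv2.imwrite(f"pics/m_{n}.png",np.hstack([sub[...,::-1],np.dstack([m*255]*3)]))
E
```

```text
top [ 542.1  -145.04   10.29] 0.0561797752808989
side [ 542.3  -144.7    16.11] 0.5353228481111054
```

>>> move_arm --increments '[[[-0.558,-0.782,0],[0,0,0],1],[[-0.558,-0.782,0],[0,0,0],1],[[-0.558,-0.782,0],[0,0,0],1],[[-0.558,-0.782,0],[0,0,0],1],[[-0.558,-0.782,0],[0,0,0],1],[[-0.558,-0.782,0],[0,0,0],1],[[0,0,0],[0,0,0],1],[[0,0,0],[0,0,0],1],[[0,0,0],[0,0,0],1],[[0,0,0],[0,0,0],1]]'

```text
time_s: 39.7
position: [0.5646, -0.2343, 0.1758]
tcp_rot: [[-0.999, -0.041, -0.002], [-0.041, 0.999, 0.002], [0.002, 0.002, -1.0]]
force: [-0.2, -0.2, -2.6]
opening: 0.176
grasp_force: 30.0
```

```bash
python3 - <<'E'
from h import *
w=capture("wrist"); save(w,"wrist15")
# rectify plane z=0.04 at 2 px/mm, x up, y left
X,Y=np.meshgrid(np.arange(480,600,.25)[::-1],np.arange(-210,-80,.25)[::-1],indexing="ij")
q=project(w,np.c_[X.ravel()/1e3,Y.ravel()/1e3,np.full(X.size,.04)],True).astype(np.float32).reshape(*X.shape,2)
r=cv2.remap(w["img"],q[...,0],q[...,1],cv2.INTER_CUBIC)
cv2.imwrite("pics/rect.png",r[...,::-1]); print(r.shape)
go(.455,-.157,.06,182.2)
E
```

```text
(480, 520, 3)
t 39.75 pos [ 0.5647 -0.2345  0.176 ] yaw -177.67 open 15.8 tilt [-0.0017  0.0012 -1.    ] j6 -125.3
  turn units 0.0011 shift units [3.556 2.722 3.865]
```

View pics/rect.png

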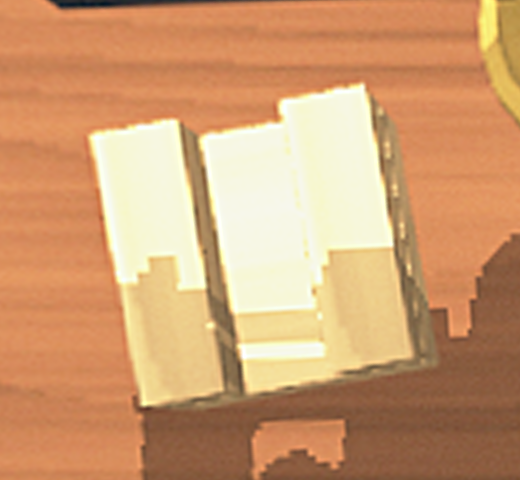

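>>> move_arm --increments '[[[0.71,0.538,0],[0,0,0],1],[[0.71,0.538,0],[0,0,0],1],[[0.71,0.538,0],[0,0,0],1],[[0.71,0.538,0],[0,0,0],1],[[0.71,0.538,0],[0,0,0],1],[[0,0,0],[0,0,0],1],[[0,0,0],[0,0,0],1],[[0,0,0.7],[0,0,0],1],[[0,0,0.8],[0,0,0],1],[[0,0,0.8],[0,0,0],1],[[0,0,0.7],[0,0,0],1],[[0,0,0.5],[0,0,0],1],[[0,0,0.3],[0,0,0],1],[[0,0,0],[0,0,0],1],[[0,0,0],[0,0,0],1],[[0,0,0],[0,0,0],1]]'

```text
time_s: 41.08
position: [0.4572, -0.1604, 0.063]
tcp_rot: [[-0.999, -0.039, 0.002], [-0.039, 0.999, -0.001], [-0.002, -0.001, -1.0]]
force: [0.4, -0.9, -2.2]
opening: 0.181
grasp_force: 30.0
```

```bash
python3 - <<'E'
from h import *
go(.455,-.158,.0535,182.2)
E
```

```text
t 41.08 pos [ 0.4572 -0.1604  0.063 ] yaw -177.74 open 15.8 tilt [ 0.002  -0.0013 -1.    ] j6 -124.8
  turn units 0.0005 shift units [0.069 0.084 0.316]
```

>>> move_arm --increments '[[[0.05,0.06,0.1],[0,0,0],1],[[0,0,0.1],[0,0,0],1],[[0,0,0.06],[0,0,0],1],[[0,0,0.03],[0,0,0],1],[[0,0,0],[0,0,0],1],[[0,0,0],[0,0,0],1],[[0,0,0],[0,0,0],1],[[0,0,0],[0,0,0],1]]'

```text
time_s: 41.75
position: [0.4546, -0.1582, 0.0536]
tcp_rot: [[-0.999, -0.039, 0.0], [-0.039, 0.999, -0.0], [-0.0, -0.0, -1.0]]
force: [0.4, 0.6, -1.1]
opening: 0.184
grasp_force: 30.0
```

```bash
python3 - <<'E'
from h import *
go(.455,-.158,.0535,182.2);print(read_state()["force"])
E
```

```text
t 41.75 pos [ 0.4546 -0.1582  0.0536] yaw -177.75 open 16.0 tilt [ 1.e-04 -1.e-04 -1.e+00] j6 -124.8
  turn units 0.0004 shift units [-0.013  0.005  0.002]
[ 0.44550263  0.60073073 -1.06688579]
```

>>> move_arm --increments '[[[0,0,0.01],[0,0,0],1],[[0,0,0],[0,0,0],0],[[0,0,0],[0,0,0],0],[[0,0,0],[0,0,0],0],[[0,0,0],[0,0,0],0],[[0,0,0],[0,0,0],0],[[0,0,0],[0,0,0],0],[[0,0,0],[0,0,0],0],[[0,0,0],[0,0,0],0],[[0,0,-0.3],[0,0,0],0],[[0,0,-0.8],[0,0,0],0],[[0,0,-0.9],[0,0,0],0],[[0,0,-0.9],[0,0,0],0],[[0,0,-0.9],[0,0,0],0],[[0,0,-0.9],[0,0,0],0],[[0,0,-0.5],[0,0,0],0],[[0,0,0],[0,0,0],0],[[0,0,0],[0,0,0],0],[[0,0,0],[0,0,0],0]]'

```text
time_s: 43.33
position: [0.4538, -0.1576, 0.2086]
tcp_rot: [[-0.999, -0.039, -0.001], [-0.039, 0.999, 0.001], [0.001, 0.001, -1.0]]
force: [-0.6, 0.8, -1.0]
opening: 1.001
grasp_force: 0.0
```

```bash
python3 - <<'E'
from h import *
w=capture("wrist"); save(w,"wrist16")
P,px=blob(w,(.455,-.158),.002,brass,.045,True)
top=px[:,1].min(); wd=np.ptp(px[:,0]); print(px.min(0),px.max(0))
rim=P[px[:,1]<top+wd*.5]; s=np.linalg.lstsq(np.c_[2*rim,np.ones(len(rim))],(rim**2).sum(1),rcond=None)[0]; print("mp",s[:2],np.sqrt(s[2]+s[:2]@s[:2]))
go(.455,-.158,.2)
E
```

```text
[250.0625 161.6875] [292.0625 211.6875]
mp [ 0.45420546 -0.15866277] 0.023980336471533394
t 43.38 pos [ 0.4536 -0.1575  0.2082] yaw -177.76 open 87.1 tilt [-0.0023  0.0015 -1.    ] j6 -124.8
  turn units 0.0 shift units [-0.047 -0.018  0.272]
```

>>> move_arm --increments '[[[0,-0.95,0],[0,0,0],0],[[0,-0.95,0],[0,0,0],0],[[0,-0.95,0],[0,0,0],0],[[0,-0.95,0],[0,0,0],0],[[0,-0.95,0],[0,0,0],0],[[0,-0.95,0],[0,0,0],0],[[0,-0.95,0],[0,0,0],0],[[0,-0.95,0],[0,0,0],0],[[0,-0.95,0],[0,0,0],0],[[0,-0.95,0],[0,0,0],0],[[0,0,0],[0,0,0],0],[[0,0,0],[0,0,0],0]]'

```text
time_s: 44.38
position: [0.4648, -0.4436, 0.2068]
tcp_rot: [[-0.999, -0.037, -0.002], [-0.037, 0.999, 0.003], [0.002, 0.003, -1.0]]
force: [-0.3, 0.2, 0.0]
opening: 1.002
grasp_force: 0.0
```

```bash
python3 - <<'E'
from h import *
t=capture("top"); save(t,"top2")
for n,xy,z,te,r in [("tin",(.42,-.004),.03,white,.055),("ring",(.527,.127),.037,brass,.03),("btn",(.5325,-.008),.09,white,.03),("slide",(.625,.13),.009,lambda h:brass(h)|white(h),.045)]:
    P,px=blob(t,xy,z,te,r); q=rect(P); print(n,np.round(q[0],1),np.round(q[1],1),round(q[2],1))
E
```

```text
tin [412.1 -11. ] [49.1 48. ] 89.1
ring [525.9 125.5] [41.9 43.3] 89.1
btn [531.2  -7.1] [18.1 19.3] 89.0
slide [624.5 130.1] [78.5 60. ] 2.9
```

View pics/top2.png

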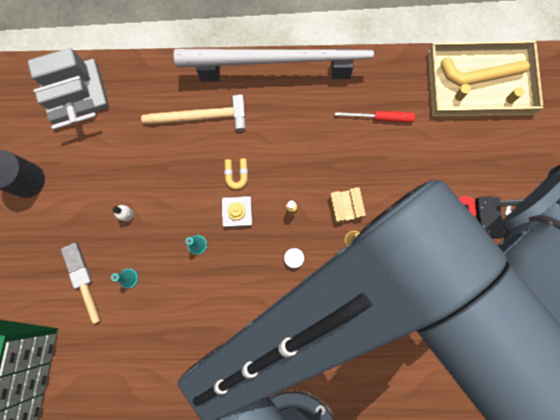

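The top view shows the slide at (236,174) behind the block, the ring and foot cap at (237,211), the piston standing at (291,207) and the mouthpiece at (353,238) in front of the cradle. The tin and bottle have not moved. Every part measures within about 1 mm of its goal, so I'm handing in.

```bash
python3 -c "
from rig import *
print(hand_in())"
```

```text
the job is handed in; nothing more can be done
None
```

All five brass parts are placed as asked, in order, and released; I handed the job in at about 45 s. Measured positions are within about 2 mm of the goals. The tin and bottle have not moved; the spool was mostly hidden by the arm in the last picture, so I did not re-check it, but the gripper stayed well above it.

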